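# Isolate the bench supply and pull its fuse carrier

## Task

Make the bench supply safe to work on. First throw the isolator lever fully over to its other side; then push the fuse carrier down, twist it anticlockwise until its catch lets go, lift it out of the fuse box without forcing it, and set it down gently in the metal parts tray (standing or lying), without dropping it or knocking the things on the bench about.

Things in the scene. Friction and masses are not known exactly. Their poses are not given: they have to be found in the camera images.
- fusebox: Grey box 120 x 120 x 60 mm, fixed to the bench; a round black collar (55 mm across) stands on the middle of its top. Origin: centre of the box's underside; x points from its vented front to its back, z up. It holds the fuse carrier in a sprung bayonet: locked at the start, the carrier can neither turn nor lift out until it is pressed down.
- holder_mouth (a point): Centre of the collar's top, 75 mm above the bench, on the holder's upright axis. To free the carrier: press it 5 to 6 mm straight down (spring 6 N, rising to 9.5 N; hard bottom at 7 mm), keep it down and turn it anticlockwise seen from above by 60 to 76 degrees (stop at about 78), then let it up: it rises about 13 mm from the bottom and draws straight out, unturned.
- carrier: Grey fuse carrier, about 70 g: round flange 42 mm across and 6 mm thick, a grip bar on top, and below it a 24 mm round shaft with two lugs and a white fuse. Origin: on the axis at the flange's underside, 82 mm above the bench when locked; z up. Locked, its axes are those of the fuse box within about 3 degrees, so the bar points from the box's front to its back.
- grip_bar (a point): Centre of the carrier's upright grip bar: 38 mm long (carrier x), 12 mm thick (y), 30 mm tall, from 6 to 36 mm above the carrier's origin (this point is 21 mm above it). It stands on the flat flange.
- fuse_end (a point): Centre of the flat lower end of the fuse (20 mm across), 42 mm below the carrier's origin; the carrier can stand on it. It clears the collar once the carrier is raised about 36 mm above its locked place.
- isolator: Grey box 100 x 90 x 45 mm fixed to the bench, with a lever block (70 x 50 x 25 mm) on top. Origin: centre of the box's underside; x points from front to back, z up. The lever's pivot is on its z axis, 67 mm above the bench, and its axle lies along y.
- lever (a joint): Angle of the isolator lever, rad: 0 = leaning fully to the box's front (-x), 1.0 = fully over to the back (+x, stop). It starts near 0 (on), and stays where it is left; about 1 N at the ball moves it.
- lever_tip (a point): Centre of the black ball (26 mm across) at the end of the 10 mm steel lever rod, 80 mm from the pivot: 70 mm above the pivot at either end of its swing, 80 mm midway.
- tray: Shallow open aluminium tray, 140 (x) x 160 (y) x 30 mm high, walls and floor 3 mm, fixed to the bench. Origin: centre of its underside; z up.
- meter: Bystander: grey multimeter 78 x 150 x 34 mm lying on the bench, origin under its centre, long side along y.
- spool: Bystander: solder spool standing on its end, 60 mm across, 50 mm high, origin under its centre.
- jar: Bystander: small jar 50 mm across, 60 mm high, origin under its centre.

How it is judged:
By the outcome, as a careful person would: the job done as asked, in the order asked, and still so for the second after the job is handed in, with the robot touching nothing.
It also fails if it takes over 64 s, if anything falls off the work surface, if the arm or the gripper's body presses on something with over 40 N, if the wrist force passes 120 N, or if a joint passes its speed limit or range.

## Robot

A 7-joint arm with a two-finger parallel gripper is mounted at the origin on the work surface. World frame = base frame: x ahead of the robot, y to its left, z up, the work surface at z = 0. Lengths are in mm, angles in rad, forces in N, time in s.
With the tool pointing down it reaches from about 425 to 975 mm from the base axis. Payload 16.7 kg.
Tool frame: the origin (TCP) lies at the very end of the fingers, on their centre line; the grasp point (between the pads) lies 19 mm behind it; z points along the fingers, y is the line along which they close (so a half turn about z gives the same grasp; the last joint's range is limited). The gripper opens to 85 mm and grips with 20 to 120 N. Pads are 22 mm wide; open, the fingers measure 114 mm over their backs; the gripper's body (76 mm by 85 mm) begins 54 mm behind the grasp point. The pads swing forward as they close: fully open they stand 13 mm farther back than shut.
Start: joints at [1.183, 0.426, 0.074, 1.606, -0.034, 1.111, -0.067], TCP at [158.977, -655.973, 209.102] pointing down, gripper open.
Joint ranges: [-2.85, 2.85], [-0.5, 2.14], [-1.23, 1.37], [0.21, 2.46], [-1.02, 4.16], [0.16, 2.05], [-2.73, 2.73]. Speed limits (rad/s): [1.89, 1.89, 2.39, 2.39, 3.01, 3.01, 3.01].

## Interface

Orientations are given as a rotation vector (axis times angle).
In Python, from cell import env, snapshot gives the robot as it stands. The module is installed in compiled form; this text tells all that it offers. Calls block until the motion is done:
- env.movep(position, orientation): joint-space move of the TCP to a pose.
- env.movel(position, ori=None, v=150): straight line of the TCP; ori=None keeps the orientation; v is the mean speed in mm/s.
- env.move_j(angles): joint-space move.
- env.command_gripper(opening, f_grip=None): opening from 0.0 (shut) to 1.0 (fully open); f_grip is the grip in N (None keeps the last); returns when the fingers have stopped.
- env.dwell(seconds).
- env.ik(position, orientation): joint angles nearest the present ones, or None.
- snapshot(name): name is "side" or "top"; returns a dict with "img" (384x512x3 uint8, blue, green, red), "K" (3x3 intrinsics, pixels), "origin" and "rotation" of the camera in the world. Camera axes: x right, y down, z forward; pixel columns grow to the right and rows downward; lengths in mm; the calibration is good to about 2 mm. A picture is of the moment at which its call begins. There is no depth.
A pose or a line that the arm cannot do raises env.Unreachable and nothing moves.
- env.sign_off(): hands the job in; it is judged then, once.
Readings, each from a call of its own:
- env.get_time_s(): time.
- env.get_joint_positions(): joint angles.
- env.get_dq(): joint speeds.
- env.get_joint_efforts(): joint torques, N m.
- env.get_position(): TCP position.
- env.get_tool_rot(): TCP orientation.
- env.get_ft_force(): force on the tool from outside, world axes, zero at the start.
- env.get_wrist_torque(): the same for the moment, N m.
- env.get_width(): opening from 0.0 (shut) to 1.0 (fully open).
- env.get_finger_force(): force on a finger pad.
Only numpy, scipy, OpenCV 4.12 (cv2) and the standard library are available. Lean on these libraries where they do the work, as an engineer would, in place of code of your own. Each camera call takes 0.05 s, during which the arm holds its last target. There are 200 camera calls.

## Working session

There is one attempt and no reset: what is moved stays moved. The work goes in short steps, each a Python script; the robot and the scene stay as the last script left them, time stands still between calls to the robot, and variables do not carry over. Pictures are saved under pics/ and viewed, at most 11 in all, crops included, and the job is handed in when it is done.

```bash
mkdir -p pics; python3 - <<'E'
from cell import env,snapshot
import cv2,numpy as np
for n in("side","top"):
    s=snapshot(n);cv2.imwrite(f"pics/{n}0.png",cv2.resize(s["img"],(800,600),interpolation=cv2.INTER_CUBIC))
    print(n,s["K"].tolist(),s["origin"],np.round(s["rotation"],4).tolist())
print(env.get_tool_rot(),env.get_time_s(),env.get_ft_force())
E
```

```text
side [[348.14508705305815, 0.0, 260.85968935214873], [0.0, 348.14508705305815, 188.02720047510536], [0.0, 0.0, 1.0]] [  78.04368085 -514.10507082  590.60623466] [-2.0182, 0.8533, -0.4813]
top [[491.25227448969076, 0.0, 256.00570501508685], [0.0, 491.25227448969076, 184.4433375168823], [0.0, 0.0, 1.0]] [ 413.2637492    22.67947021 1153.07210331] [-2.1521, 2.137, -0.2112]
[-3.11830436e+00 -3.72467709e-01  3.15348366e-04] 0.1 [-0.16761926 -0.56449987 -0.74843053]
```

View pics/side0.png

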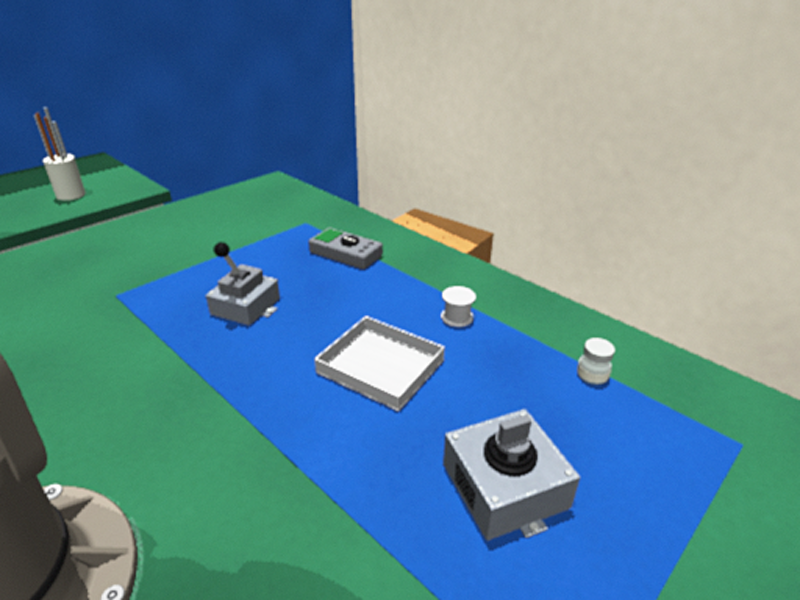

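View pics/top0.png

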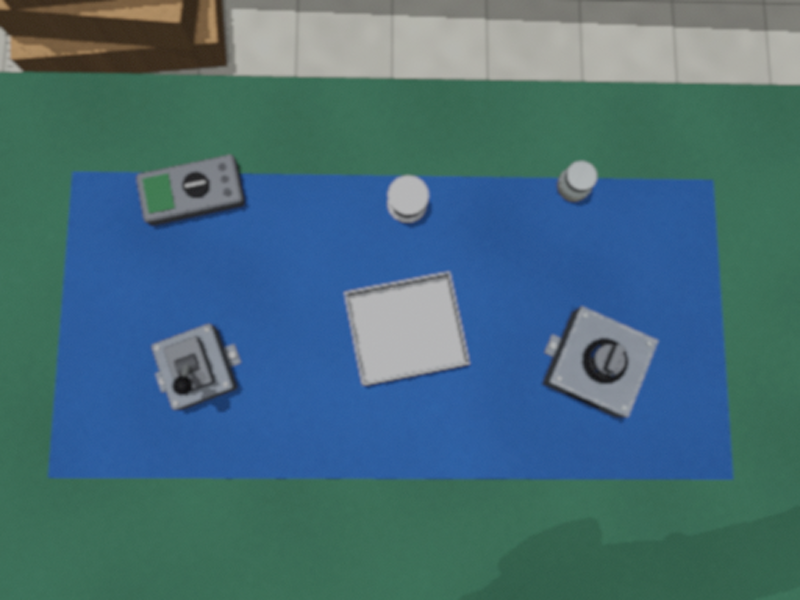

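Side view: isolator at about (240,290), lever ball (221,249), fuse box (510,470), tray (380,362). Top view: isolator about (195,367), ball (183,384), tray (407,328), carrier (607,360). Next, enlarged crops.

```bash
cat >h.py <<'E'
from cell import env,snapshot
import cv2,numpy as np
from scipy.spatial.transform import Rotation as R
def ray(s,uv):
    d=R.from_rotvec(s["rotation"]).as_matrix()@np.linalg.inv(s["K"])@[uv[0],uv[1],1]; return d
def atz(s,uv,z):
    d=ray(s,uv); o=np.array(s["origin"]); return o+d*(z-o[2])/d[2]
def tri(s1,u1,s2,u2):
    d1,d2=ray(s1,u1),ray(s2,u2);o1,o2=map(np.array,(s1["origin"],s2["origin"]))
    t=np.linalg.lstsq(np.c_[d1,-d2],o2-o1,rcond=None)[0];a,b=o1+t[0]*d1,o2+t[1]*d2
    return (a+b)/2,np.linalg.norm(a-b)
def down(yaw): # tool z down, tool y axis (closing line) at world angle yaw
    y=np.array([np.cos(yaw),np.sin(yaw),0]);z=np.array([0,0,-1.])
    return R.from_matrix(np.c_[np.cross(y,z),y,z]).as_rotvec()
def crop(s,u0,v0,w,h,k): return cv2.resize(s["img"][v0:v0+h,u0:u0+w],None,fx=k,fy=k,interpolation=cv2.INTER_CUBIC)
E
python3 - <<'E'
from h import *
s,t=snapshot("side"),snapshot("top")
a=np.hstack([crop(t,345,190,80,60,5),crop(t,90,203,80,60,5)])
b=np.hstack([crop(s,290,258,80,60,5),crop(s,115,150,80,60,5)])
cv2.imwrite("pics/c1.png",np.vstack([a,b]))
E
```

```text
(no output)
```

View pics/c1.png

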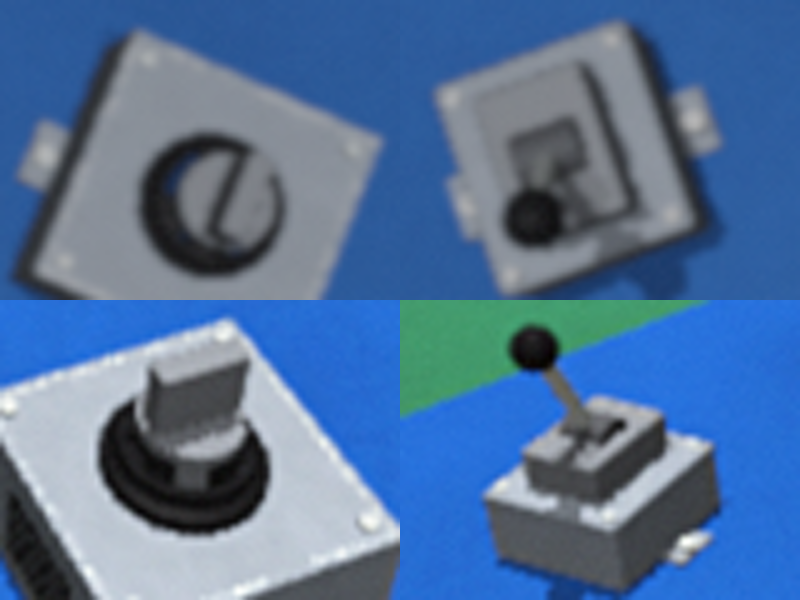

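The crops show the fuse-box corners, the collar (centre about (213,205) in the top-left crop), the bar top (198,363) bottom-left, and the ball at (533,216) in the top view and (534,347) in the side view. The vent is on the robot-facing left side.

```bash
python3 - <<'E'
from h import *
np.set_printoptions(precision=1,suppress=True)
s,t=snapshot("side"),snapshot("top")
T1=lambda x,y:(345+x/5,190+y/5); T2=lambda x,y:(90+(x-400)/5,203+y/5)
S1=lambda x,y:(290+x/5,258+(y-300)/5); S2=lambda x,y:(115+(x-400)/5,150+(y-300)/5)
P=lambda x,y:(x*.64,y*.64)
ang=lambda a,b:np.degrees(np.arctan2(*(b-a)[1::-1]))
f=[atz(t,T1(133,32),60),atz(t,T1(383,138),60),atz(t,P(629,417),60),atz(t,T1(28,272),60)]
print("box",np.mean(f,0),[ang(f[i],f[(i+1)%4]) for i in range(4)],[np.linalg.norm(f[i]-f[(i+1)%4]) for i in range(4)])
print("collar",atz(t,T1(213,205),75),atz(s,S1(184,455),75))
b=[atz(s,S1(*c),118) for c in((148,362),(233,341),(250,362),(156,384))]
print("bar",np.mean(b,0),ang(b[0],b[1]),ang(b[3],b[2]),np.linalg.norm(b[0]-b[1]),np.linalg.norm(b[1]-b[2]))
i=[atz(t,T2(*c),45) for c in((435,88),(623,22),(692,228),(507,295))]
print("iso",np.mean(i,0),[ang(i[k],i[(k+1)%4]) for k in range(4)],[np.linalg.norm(i[k]-i[(k+1)%4]) for k in range(4)])
print("ball",tri(s,S2(534,347),t,T2(533,216)))
r=[atz(t,P(*c),30) for c in((345,293),(450,273),(469,364),(363,385))]
print("tray",np.mean(r,0),[ang(r[k],r[(k+1)%4]) for k in range(4)],[np.linalg.norm(r[k]-r[(k+1)%4]) for k in range(4)])
E
```

```text
box [ 497.8 -298.9   60. ] [np.float64(-112.94397196413443), np.float64(156.24031673213224), np.float64(66.8907272370339), np.float64(-25.141530855179592)] [np.float64(121.31392446483125), np.float64(119.9000937517235), np.float64(124.19426496196913), np.float64(119.61761013740083)]
collar [ 496.8 -296.6   75. ] [ 489.8 -303.6   75. ]
bar [ 494.7 -299.8  118. ] -28.05929604201991 -29.13038805649402 34.84975593682253 11.236059071117172
iso [487.3 290.6  45. ] [np.float64(-69.71306648995086), np.float64(-159.2898164877987), np.float64(110.44163511317099), np.float64(22.021011779737172)] [np.float64(87.80563523918906), np.float64(98.39714913708038), np.float64(85.54696279288224), np.float64(98.67063276364782)]
ball (array([457.3, 279.6, 138.1]), np.float64(0.1642679229458356))
tray [546.4 -17.1  30. ] [np.float64(-78.51389743212374), np.float64(-168.71121254748138), np.float64(101.49614910814459), np.float64(11.857910305742285)] [np.float64(159.16453790215428), np.float64(138.0233377068472), np.float64(157.7933593075367), np.float64(138.05309429579466)]
```

```bash
cat >>h.py <<'E'
def go(p,yaw,line=None):
    """movep (or movel at v=line) taking whichever half turn is nearer"""
    q=np.array(env.get_joint_positions()); best=None
    for y in(yaw,yaw+np.pi):
        j=env.ik(p,down(y))
        if j is not None and abs(j[6])<2.6:
            c=np.abs(np.array(j)-q).max()
            if best is None or c<best[0]: best=(c,y)
    env.movep(p,down(best[1])) if line is None else env.movel(p,down(best[1]),line)
    return best
E
python3 - <<'E'
from h import *
np.set_printoptions(precision=2,suppress=True)
a=np.radians(20.7);u=np.array([np.cos(a),np.sin(a),0]);c=np.array([488,291,0.])
env.command_gripper(0.0)
print(go(c-92*u+[0,0,230],a+np.pi/2),env.get_time_s())
f0=np.array(env.get_ft_force())
env.movel(c-86*u+[0,0,134]); 
env.movel(c-25*u+[0,0,138]); env.movel(c+2*u+[0,0,138],v=80)
for d in range(4,40,2):
    env.movel(c+d*u+[0,0,134],v=60); f=np.array(env.get_ft_force())-f0
    print(d,f, (env.get_position()-c)@u,env.get_time_s())
    if f@u<-6: break
s,t=snapshot("side"),snapshot("top")
cv2.imwrite("pics/c2.png",np.hstack([crop(t,90,190,80,80,5),crop(s,115,140,80,80,5)]))
env.movel(c-15*u+[0,0,136]); env.movel(c-40*u+[0,0,230],v=250)
print(env.get_time_s())
E
```

```text
(np.float64(1.1210584449424155), np.float64(1.9320794819577227)) 4.375
4 [0.34 0.68 0.27] 3.634843101008333 6.4667
6 [ 0.98  1.55 -0.46] 6.094421813932025 6.7167
8 [ 0.26  0.19 -0.28] 8.126094071904674 6.9667
10 [ 0.48  1.52 -0.79] 10.115654141673797 7.2167
12 [ 1.66  0.17 -0.33] 12.07820722701009 7.4667
14 [0.05 1.19 0.05] 14.090346980900396 7.7167
16 [-0.04  1.13 -0.75] 16.124909271606892 7.9667
18 [ 0.02  1.17 -1.62] 18.066546273726388 8.2167
20 [ 0.66  0.46 -0.73] 20.08586290937524 8.4667
22 [-0.28  1.6  -1.09] 22.077309200032584 8.7167
24 [ 0.37  0.96 -0.69] 24.11901991623396 8.9667
26 [-0.79  0.64 -0.05] 26.100311253171927 9.2167
28 [ 1.12  1.81 -1.23] 28.083554535289824 9.4667
30 [ 0.27  0.5  -0.81] 30.106486554970807 9.7167
32 [ 0.45  0.83 -0.94] 32.10344156859867 9.9667
34 [-0.01  0.66  0.21] 34.09805447830327 10.2167
36 [-0.23  0.5  -0.88] 36.10705814636788 10.4667
38 [ 1.43  1.65 -0.94] 38.09954551320967 10.7167
11.8583
```

View pics/c2.png

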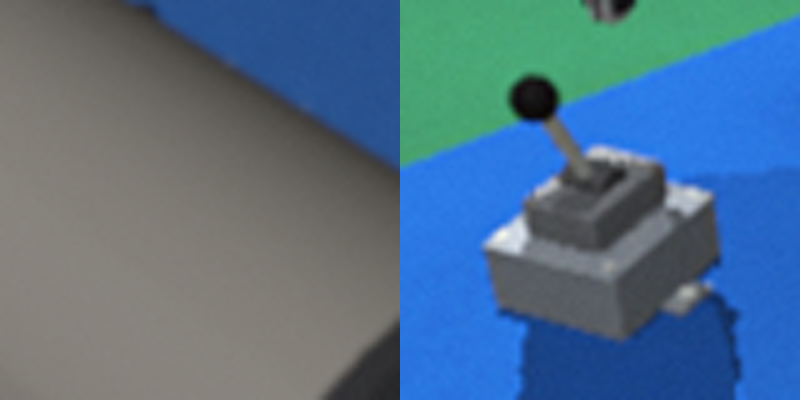

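The lever has not moved: the ball is still at about (534,98) in the right crop, and the fingertip is visible at (610,12), above and beyond it. I'll check where the TCP should project.

```bash
python3 - <<'E'
from h import *
np.set_printoptions(precision=1,suppress=True)
s,t=snapshot("side"),snapshot("top")
def proj(s,p):
    m=R.from_rotvec(s["rotation"]).as_matrix(); q=s["K"]@(m.T@(np.array(p)-s["origin"])); return q[:2]/q[2]
a=np.radians(20.7);u=np.array([np.cos(a),np.sin(a),0]);c=np.array([488,291,0.])
print("expect at d38",proj(s,c+38*u+[0,0,134]), "ball0",proj(s,c-38*u+[0,0,137]))
p=env.get_position();print(p,proj(s,p),proj(t,p),env.get_width(),env.get_tool_rot())
cv2.imwrite("pics/s3.png",crop(s,80,60,200,150,4))
print(env.get_time_s())
E
```

```text
expect at d38 [158.3 149.8] ball0 [140.6 160.6]
[450.7 276.6 229.3] [133.8 128.8] [105.6 247.6] 0.0003070020216876999 [ 0.6 -3.1  0. ]
11.9583
```

View pics/s3.png

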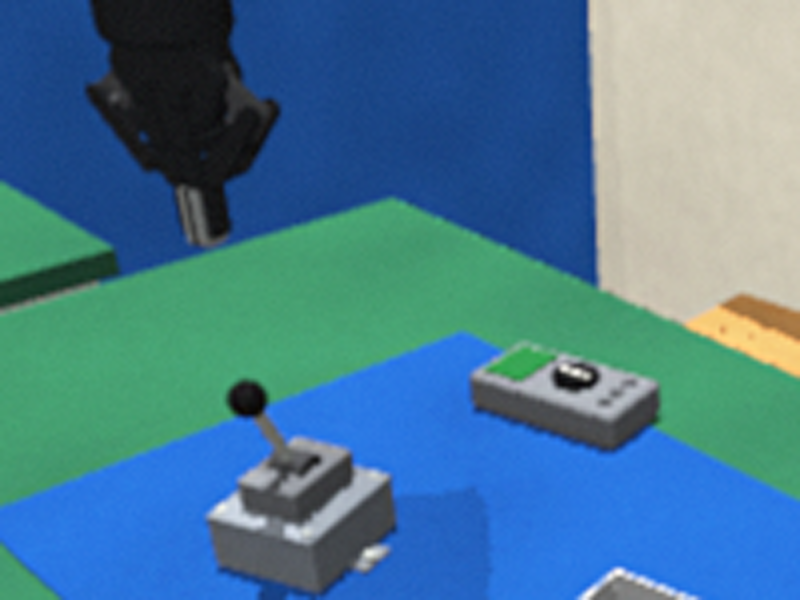

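The fingertip shows at about px (132,121) against an expected (134,129), so the fingers really end about 20 mm above the reported TCP. That explains passing over the ball. I'll retry lower, which still clears the lever block.

```bash
python3 - <<'E'
from h import *
np.set_printoptions(precision=2,suppress=True)
a=np.radians(20.7);u=np.array([np.cos(a),np.sin(a),0]);c=np.array([488,291,0.])
f0=np.array(env.get_ft_force())
env.movel(c-86*u+[0,0,180],v=250);env.movel(c-86*u+[0,0,115],v=200)
s=snapshot("side"); I=[crop(s,95,100,100,120,4)]
env.movel(c+2*u+[0,0,115],v=110)
for d in range(5,40,3):
    env.movel(c+d*u+[0,0,115],v=60); f=np.array(env.get_ft_force())-f0
    print(d,f@u,f[2],end="; ")
    if f@u<-7: break
I.append(crop(snapshot("side"),95,100,100,120,4)); cv2.imwrite("pics/s4.png",np.hstack(I))
print(env.get_time_s())
E
```

```text
5 -0.30914586769312125 0.849306711937502; 8 -0.2992629880427003 1.281866538280664; 11 0.7984355405746273 1.4002947310733505; 14 -0.13068813619282116 1.49978595084582; 17 -4.188919077223308 2.2521745812515004; 20 -19.936161077191635 11.087085132691685; 15.4083
```

View pics/s4.png

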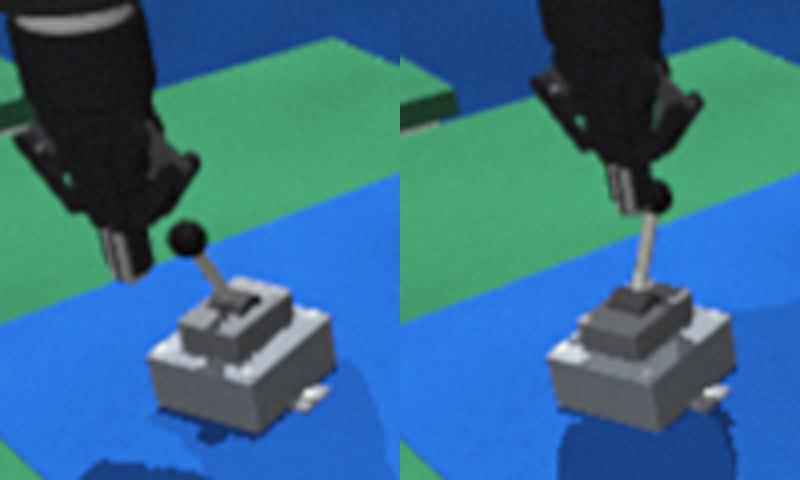

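The lever is fully over: ball at (655,197) in the right crop, about 20 N at the stop. The true fingertip height is about 20 mm above the reported one. Now I'll retreat and check the carrier estimate by overlay.

```bash
cat >>h.py <<'E'
def proj(s,p):
    m=R.from_rotvec(s["rotation"]).as_matrix(); q=(np.atleast_2d(p)-s["origin"])@m@s["K"].T; return q[:,:2]/q[:,2:]
E
python3 - <<'E'
from h import *
np.set_printoptions(precision=1,suppress=True)
a=np.radians(20.7);u=np.array([np.cos(a),np.sin(a),0]);c=np.array([488,291,0.])
env.movel(c-10*u+[0,0,125],v=150); env.movel(c-30*u+[0,0,240],v=300)
print(go([540,-20,250],np.radians(65.5)),env.get_time_s())
s,t=snapshot("side"),snapshot("top")
print("tip at -86,115 pred",proj(s,c-86*u+[0,0,115]),proj(s,c-86*u+[0,0,135]),"seen 126.3,169.5")
b=np.radians(-24.5);ax=np.array([np.cos(b),np.sin(b),0]);ay=np.array([-np.sin(b),np.cos(b),0]);o=np.array([496,-298.5,0])
th=np.linspace(0,2*np.pi,60)[:,None]
out=[]
for cam,(u0,v0) in((t,(355,200)),(s,(297,262))):
    im=crop(cam,u0,v0,60,60,6.6667)
    for P,col in((o+[0,0,75]+27.5*(np.cos(th)*ax+np.sin(th)*ay),(0,0,255)),(np.array([o+[0,0,118]+i*19*ax+j*6*ay for i,j in((1,1),(1,-1),(-1,-1),(-1,1))]),(0,255,255)),
      (o+[0,0,88]+21*(np.cos(th)*ax+np.sin(th)*ay),(0,255,0))):
        q=(proj(cam,P)-[u0,v0]+.5)*6.6667
        cv2.polylines(im,[q.astype(np.int32)],True,col,1)
    out.append(im)
cv2.imwrite("pics/s5.png",np.hstack(out))
env_y=np.radians(65.5)
for y in(env_y,env_y-np.pi):
    for d in(0,68,70):
        j=env.ik([496,-298.5,70],down(y+np.radians(d))); print(d,None if j is None else np.array(j))
E
```

```text
(np.float64(0.46090926572696145), np.float64(1.1431906600562858)) 17.4917
tip at -86,115 pred [[129.9 176.2]] [[128.4 169.5]] seen 126.3,169.5
0 [ 0.9  0.5 -0.6  1.9  0.4  0.8  1.2]
68 [ 1.1  0.6 -0.8  1.9  0.5  0.9  2.3]
70 [ 1.1  0.6 -0.8  1.9  0.5  0.9  2.4]
0 [-0.3  0.7  1.   2.  -0.7  0.9 -0.9]
68 [ 0.7  0.5 -0.3  1.9  0.2  0.8 -0.6]
70 [ 0.7  0.5 -0.3  1.9  0.2  0.8 -0.5]
```

View pics/s5.png

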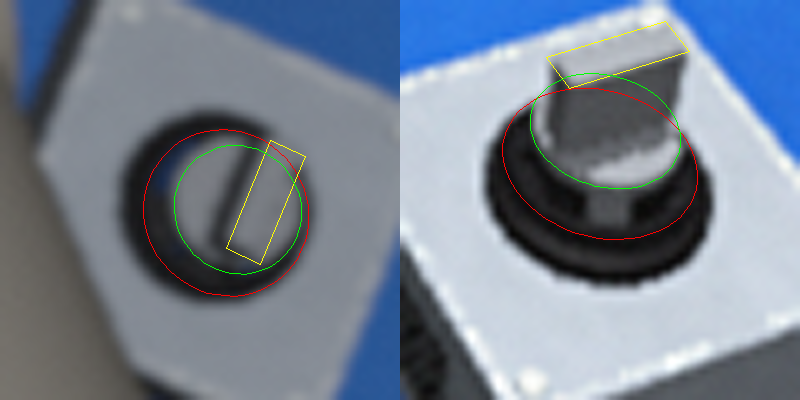

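The overlay agrees: the yellow bar-top outline lies on the real bar top in both views (left edge near (228,248) in the top view, (547,60) in the side view), within about 2 mm and 3 degrees. The grasp comes next.

```bash
python3 - <<'E'
from h import *
np.set_printoptions(precision=2,suppress=True)
p=np.array([496.5,-298,0]);y=np.radians(65.5)
env.command_gripper(0.45,f_grip=25)
env.movep(p+[0,0,150],down(y)); env.dwell(.2)
f0=np.mean([env.get_ft_force() for _ in range(5)],0)
F=lambda:np.mean([env.get_ft_force() for _ in range(5)],0)-f0
env.movel(p+[0,0,95],v=150); print(F())
for z in (85,79,75,73):
    env.movel(p+[0,0,z],v=80);f=F();print(z,f)
    if f[2]>3: break
s=snapshot("side");I=[crop(s,285,225,80,100,5)]
env.command_gripper(0.0,f_grip=25); print("closed",F(),env.get_width(),env.get_finger_force(),env.get_position(),env.get_time_s())
I.append(crop(snapshot("side"),285,225,80,100,5));cv2.imwrite("pics/s6.png",np.hstack(I))
np.save("f0.npy",f0)
E
```

```text
[-0.36  0.19  0.83]
85 [-1.29  0.65 -0.71]
79 [-0.91  0.09  0.12]
75 [-0.61  0.43  0.84]
73 [-1.18  0.09  0.83]
closed [-0.98  2.14  3.11] 0.13305771716598716 28.24959397315979 [ 496.64 -297.95   73.16] 21.325
```

View pics/s6.png

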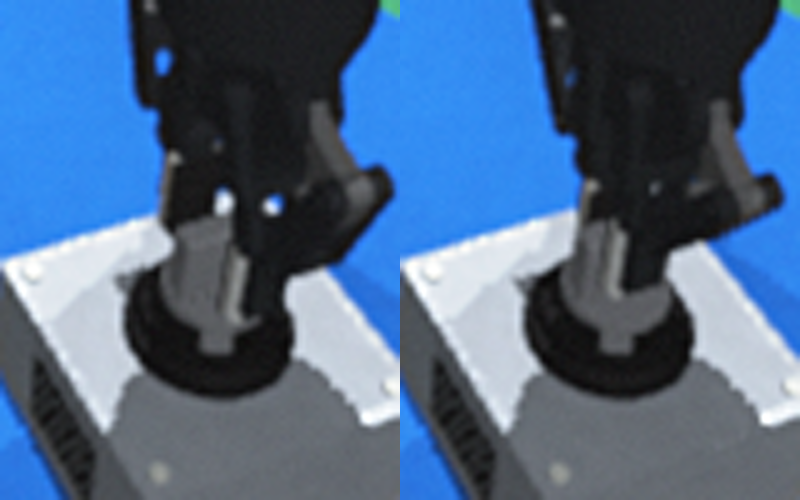

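Both pads hold the bar (width 0.133, about 11 mm) with hardly any side force. Now press and twist.

```bash
python3 - <<'E'
from h import *
np.set_printoptions(precision=2,suppress=True)
f0=np.load("f0.npy");F=lambda:np.mean([env.get_ft_force() for _ in range(4)],0)-f0
env.command_gripper(0.0,f_grip=70); print(F())
p=np.array(env.get_position());p0=p.copy();y=np.radians(65.5)
for d in(2,4,5,5.6):
    env.movel(p0-[0,0,d],v=25);print(d,F(),env.get_position()[2]-p0[2])
ok=F()[2]
if 5<ok<16:
    for a in(10,20,30,40,50,60,68):
        env.movel(p0-[0,0,5.6],down(y+np.radians(a)),v=40)
        f=F();print(a,f,env.get_wrist_torque()[2],env.get_position()-p0,env.get_time_s())
        if np.linalg.norm(f[:2])>25: break
E
```

```text
[-1.65  1.59  5.61]
2 [-1.77  1.61  7.53] -1.8648017557057273
4 [-2.07  1.34  7.74] -3.8001757379146284
5 [-2.29  2.58  7.43] -4.761269612909857
5.6 [-3.1   2.45  8.55] -5.323165358827268
10 [-0.52  0.15  8.29] -0.04394450141283224 [ 0.43 -0.32 -5.17] 22.9167
20 [-0.34 -0.14  8.31] 0.04446894844247275 [ 0.5  -0.4  -5.16] 23.2417
30 [-0.43  0.01  7.72] 0.060987757204709614 [ 0.52 -0.42 -5.14] 23.5667
40 [-0.61  0.59  7.05] -0.00860723634281917 [ 0.55 -0.37 -5.15] 23.8917
50 [ 0.52 -0.18  8.71] -0.010913911463149496 [ 0.58 -0.4  -5.15] 24.2167
60 [-0.7   0.34  7.66] 0.07320435229865022 [ 0.55 -0.38 -5.18] 24.5417
68 [-1.38  0.7   8.41] 0.03699184629636845 [ 0.55 -0.39 -5.18] 24.8333
```

```bash
python3 - <<'E'
from h import *
np.set_printoptions(precision=2,suppress=True)
f0=np.load("f0.npy");F=lambda:np.mean([env.get_ft_force() for _ in range(4)],0)-f0
p=np.array(env.get_position()); q=p.copy(); q[2]=73.1
bad=False
for d in(-3,0,3,6,8,11,15,22,32,45):
    env.movel(q+[0,0,d],v=40 if d<9 else 60);f=F();print(d,f,env.get_wrist_torque()[2],env.get_time_s())
    if f[2]<-6: bad=True;break
s=snapshot("side");cv2.imwrite("pics/s7.png",crop(s,270,180,110,130,4))
print(env.get_width(),bad)
E
```

```text
-3 [-1.23  1.12  6.04] -0.03363994676039152 25.0833
0 [-1.24  1.54  5.81] 0.005935398112471466 25.3333
3 [-0.25 -0.62  3.82] 0.01997282136918633 25.5833
6 [-0.23 -0.33  2.13] -0.037214978617554115 25.8333
8 [-0.91  0.65  0.93] -0.02449071822107438 26.0833
11 [-1.    0.55 -0.4 ] 0.015560894929627696 26.3333
15 [-1.03  0.96 -0.32] 0.0016758506031783575 26.5833
22 [-1.28  0.18  0.12] -0.032988598599134056 26.85
32 [-0.57 -0.36 -0.36] -0.0004217668213807396 27.1667
45 [-1.19  1.19 -1.01] 0.014696859875308107 27.5333
0.12492676667094982 False
```

View pics/s7.png

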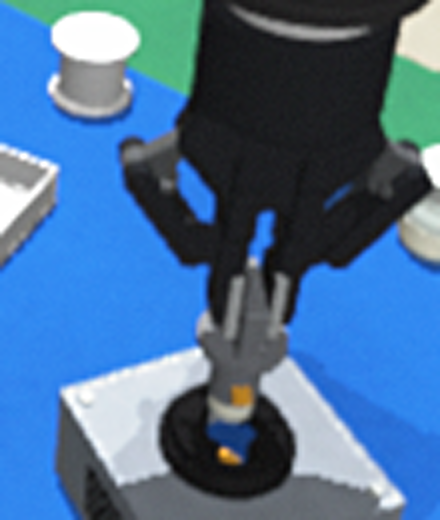

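The carrier is out of the box: fuse end at about (230,410), clear above the collar and upright in the pads. On to the tray.

```bash
python3 - <<'E'
from h import *
np.set_printoptions(precision=2,suppress=True)
p=np.array(env.get_position()); p[2]=150; env.movel(p,v=120)
t=np.array([546,-17,0]);y=np.radians(65.5)
env.movel(t+[0,0,150],down(y),v=150)
env.movel(t+[0,0,48],v=90); env.dwell(.2)
G=lambda:np.mean([env.get_ft_force() for _ in range(8)],0)
f0=G();print(env.get_time_s(),env.get_width())
for z in np.arange(43,24,-.8):
    env.movel(t+[0,0,z],v=15);f=G()-f0
    if f[2]>2.5: break
print(z,f,env.get_position(),env.get_time_s())
s=snapshot("side");cv2.imwrite("pics/s8.png",crop(s,190,150,110,120,5))
E
```

```text
31.5417 0.12262444903651583
35.800000000000026 [-2.39  0.64  9.65] [546.22 -16.93  36.22] 34.275
```

View pics/s8.png

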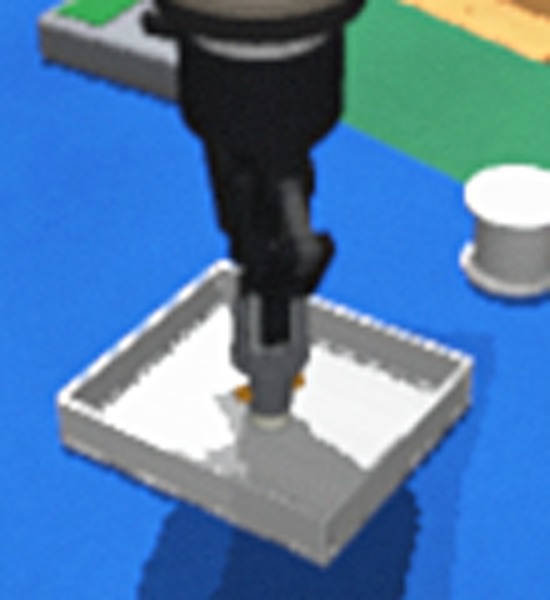

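The carrier stands upright on the tray floor (fuse end about (268,420)), well inside the walls. Release it gently and retreat straight up.

```bash
python3 - <<'E'
from h import *
p=np.array(env.get_position());p[2]=36.3
env.movel(p,v=15); env.command_gripper(0.0,f_grip=20); env.dwell(.2)
for w in(.15,.18,.22,.3,.45): env.command_gripper(w)
env.dwell(.3); env.movel(p+[0,0,60],v=60); env.movel(p+[0,0,200],v=200)
go([430,-150,330],np.radians(65.5)); env.dwell(.3)
s=snapshot("side");cv2.imwrite("pics/s9.png",np.hstack([crop(s,190,150,110,120,3.5),crop(s,110,135,90,120,3.5)]))
print(env.get_time_s())
E
```

```text
39.6333
```

View pics/s9.png

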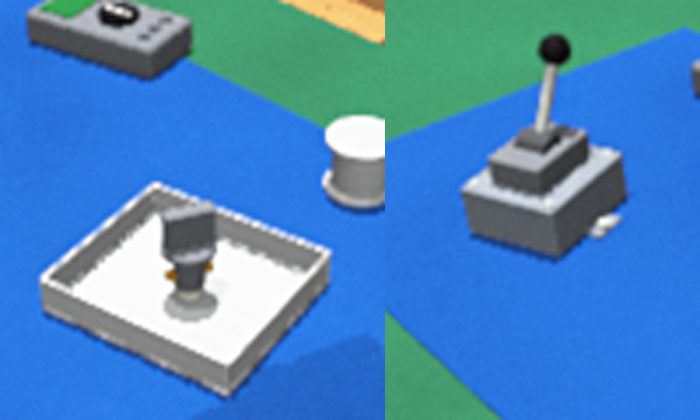

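The carrier stands free and upright in the tray at (188,255). The lever ball, at (555,49) or px (158,149), is at its far stop, and nothing else has been disturbed.

```bash
python3 -c "
from cell import env
print(env.sign_off())"
```

```text
the job is handed in; nothing more can be done
None
```

The job is handed in at about 40 s: the isolator lever is over to its far stop, after a first push passed over it, and the fuse carrier was freed, lifted out without force and stands upright in the tray.

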